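# Try the incubator lid, free its catch if it holds, and hold the lid open

### The job

I need to reach the well plate in the bench incubator. First tug the lid upward by its handle with the slide catch left alone, to learn whether the catch is holding: if the lid comes, carry on; if it is caught, do not wrench it, but draw the catch right back to the end of its slot and take the handle again. Swing the lid wide open (60 degrees or more) and finish still holding it there by the handle, because it falls shut by itself; leave the bottles, the cap, the marker and the plate where they are.

Things in the scene. Friction and masses are not known exactly. Their poses are not given: they have to be found in the camera images.
- case: the incubator: white case 280 mm deep (x) by 340 mm wide (y), its front deck 105 mm above the table, fixed to the table; origin at the centre of its underside on the table, x from its front panel towards its rear hinge, y to the left seen from its front, z up. The front deck is 54 mm deep (x -140 to -86 mm); behind it lies the lid with its clear window, with the well plate in the chamber below
- lid (a joint): angle of the lid in rad: 0 shut, growing as its front edge swings up and towards the rear, hinge stop at 1.30. The lid and its handle weigh about 0.5 kg; it has no stay and falls shut when let go. When the catch holds, the handle rises only about 2.5 mm (0.013 rad) and then stops hard, and an upward pull of about 15 N tells for certain; a free lid comes up all the way with 3 to 4 N
- lid_hinge (a point): middle of the lid's hinge line: 120 mm behind the case's origin and 97 mm above the table; the hinge line runs along the case's y. The axes of this point turn with the lid
- handle: D-shaped bar handle on top of the lid near its front edge: a straight round steel bar 12 mm thick and 120 mm long, parallel to the case's y, on two posts 110 mm apart, 45 mm clear between bar centre and lid. Origin at the middle of the bar; with the lid shut it is 185 mm in front of the hinge line and 57 mm above it (154 mm above the table, 65 mm in front of the case's origin). It turns with the lid
- slide (a joint): position of the slide catch in m along its slot: 0 fully locked, 0.026 drawn right back; it grows towards the case's +y (left seen from the front). It takes about 3 N to move and stays where it is left. The lid is let go somewhere about the middle of the slot, where exactly cannot be told from outside
- slide_knob (a point): centre of the top face of the catch's black thumb knob, which stands on the middle of the front deck: 14 mm wide (case y), 24 mm deep (case x), its top 21 mm above the deck, so 126 mm above the table; 115 mm in front of the case's origin, at case y = slide value minus 13 mm
- tongue: flat steel tongue of the catch, 20 mm long, hidden under the deck and fixed to the thumb knob; when it overlaps the keeper on the lid's front edge it holds the lid down. Origin straight under the knob
- wellplate: clear 12-well plate 86 x 128 x 20 mm lying in the chamber, seen through the lid; origin at the centre of its underside
- amber1: amber dropper bottle, 48 mm across, 147 mm tall, standing close to the left side of the case (bystander); origin at the centre of its foot
- amber2: second amber dropper bottle, same size, left of the case (bystander)
- amber3: third amber dropper bottle, same size, left of the case (bystander)
- dropper1: small dropper bottle, 25 mm across, 59 mm tall, standing on the right end of the incubator's front deck (bystander); origin at the centre of its foot
- dropper2: small dropper bottle, same size, on the table right of the case (bystander)
- dropper3: small dropper bottle, same size, on the table right of the case (bystander)
- screwcap: green screw cap, 43 mm across, 13 mm tall, lying on the left end of the front deck (bystander); origin at the centre of its underside
- marker: white marker pen with a black cap, 118 mm long, 15 mm thick, lying on the table to the right of the case (bystander); origin under its middle

How it is judged:
By the outcome, as a careful person would: the job done as asked, in the order asked, and still so for the second after the job is handed in, while the arm keeps its last pose, push and grip.
It also fails if it takes over 64 s, if anything falls off the work surface, if the arm or the gripper's body presses on something with over 40 N, if the wrist force passes 120 N, or if a joint passes its speed limit or range.

### The arm

A 6-joint arm with a two-finger parallel gripper is mounted at the origin on the work surface. World frame = base frame: x ahead of the robot, y to its left, z up, the work surface at z = 0. Lengths are in m, angles in rad, forces in N, time in s.
With the tool pointing down it reaches from about 0.375 to 0.975 m from the base axis. Payload 3.8 kg.
Tool frame: the origin (TCP) lies midway between the tips of the shut fingers; the grasp point (between the pads) lies 19 mm behind it (r.pinch_z is the distance from the TCP to the grasp point, in m); z points along the fingers, y is the line along which they close (so a half turn about z gives the same grasp; the last joint's range is limited). The gripper opens to 88 mm and grips with 3 to 60 N. Pads are 18 mm wide; open, the fingers measure 123 mm over their backs; the gripper's body (75 mm by 187 mm) begins 45 mm behind the grasp point.
Start: joints at [1.273, 0.264, 1.604, -0, 1.274, -0.037], TCP at [0.174, 0.652, 0.239] pointing down, gripper open.
Joint ranges: [-2.63, 2.63], [-0.94, 2.18], [0.31, 2.57], [-1.31, 4.45], [0, 2.66], [-2.55, 2.55]. Speed limits (rad/s): [2.57, 2.57, 3.14, 3.14, 3.14, 3.14].

### API

Orientations are given as a unit quaternion [w, x, y, z].
In Python, from bench import r, imaging, models gives the robot as it stands.
- The arm moves only by the shell command python3 -m creep 'ROWS' [OPENING] [FORCE]. ROWS is JSON, one flat list of numbers, 6 for each row, row after row: the shift along the tool's x, y, z scaled (see below), then the turn, a rotation vector about the tool's x, y, z scaled (see below). A call has 1 to 8 rows; each row shifts and turns the commanded pose from where the row before left it, along the tool's axes as they then stand; what a row does not reach is not made up. The controller multiplies each number of a shift by 4 cm and each number of a turn by 8 degrees. A row lasts 1/10 s, in which the tool goes at most 50 mm and 8.59 degrees, less where a joint would pass 70% of its speed; a pose out of reach is approached as far as the arm can. A call with a number of a shift or a turn outside -1 to 1 is refused whole. A call with a gripper value outside its range is refused whole. OPENING is the gripper's target within -1 to 1 (fully open at 1, half-way at 0, shut at -1), set as the call begins (- or left out, the last holds). The fingers move at their own pace and stop on an object; FORCE is the grip in N (left out, the last holds). Time passes only in rows, so rows that do not move let the fingers close. It gives the time, the measured TCP pose, the force, the opening and the grip force at its end, in the units of the state.
- r.read_state(): the state, without advancing time (a new reading comes with each control period).
- imaging.capture(name): name is "scene" or "top" or "wrist"; returns the picture (480x640x3 uint8, red, green, blue); there is no depth.
- imaging.camera_params(name): a dict with "fov_y" (degrees; the focal length in pixels is half the picture's height over the tangent of half this angle, whatever the lens; pixels are square), "cx", "cy" (the principal point, pixels), "D" ([k1, k2, p1, p2, k3] as OpenCV has them; the pictures are not rectified), "R" (3x3) and "t" (3): a world point X has camera coordinates R X + t. Camera axes: x right, y down, z forward; pixel columns grow to the right and rows downward; lengths in m; the calibration is good to about 2 mm. A picture is of the moment at which its call begins: read the wrist's pose just before it. camera_params takes no time and is no camera call; for the wrist camera it gives the pose at the moment of the call.
- r.job_done(): hands the job in; it is judged then, once.
Trained networks look in the newest picture that a camera, given by its name, has taken for a name from the list of things; names that differ only in an ending like _2 or _b are one class to them, and where a whole thing is asked for, a point or a joint stands for the part that bears it (a point fixed in the world has none). Each returns a list of dicts, best first, with "p" (0 to 1); they miss things now and then, are a little off and sometimes report something else, mostly with a low value. They report only what shows in the picture. A call takes as long as a camera call.
- models.trace(camera, thing): "region" (480x640 bool, what is visible of it) and "extent" ([left, top, right, bottom] in pixels, round what is visible of it).
The state is a dict: "clock": time; "joints": joint angles; "qd": joint speeds; "joint_torque": joint torques, N m; "ee_pos": TCP position; "eef_rot": TCP orientation; "force": force on the tool from outside, world axes, zero at the start; "ft_torque": the same for the moment, N m; "grip_width": opening from 0.0 (shut) to 1.0 (fully open); "finger_force": force on a finger pad.
Only numpy, scipy, OpenCV 4.12 (cv2) and the standard library are available. Lean on these libraries where they do the work, as an engineer would, in place of code of your own. Each camera call takes 0.05 s, during which the arm holds its last target. There are 200 camera calls.

## Working session

There is one attempt and no reset: what is moved stays moved. The work goes in short steps, Python scripts to look and compute and a shell command to move; the robot and the scene stay as the last step left them, time stands still between calls to the robot, and variables do not carry over. Pictures are saved under pics/ and viewed, at most 10 in all, crops included, and the job is handed in when it is done.

```bash
ls; mkdir -p pics; python3 - <<'E'
from bench import r, imaging, models
import cv2
print(r.read_state())
for c in ("scene","top"):
    im=imaging.capture(c); cv2.imwrite(f"pics/{c}0.png",im[:,:,::-1])
    p=imaging.camera_params(c); print(c,p)
    for t in ("handle","slide_knob","case","dropper1","screwcap"):
        for d in models.trace(c,t)[:2]: print(c,t,round(d["p"],2),d["extent"],d["region"].sum())
E
```

```text
pics
{'clock': 0.0, 'joints': array([ 1.27307359e+00,  2.64740433e-01,  1.60533013e+00,  1.63327469e-05,
        1.27369181e+00, -3.69309395e-02]), 'qd': array([-0.00077243, -0.00120169, -0.000113  , -0.0023639 , -0.00051882,
       -0.00105684]), 'joint_torque': array([ 1.65468853e-03, -5.02110636e+01, -3.56884181e+01,  7.27234036e-02,
        2.95121048e-02, -1.66853515e-04]), 'ee_pos': array([0.17386043, 0.65151213, 0.23742026]), 'eef_rot': array([-1.88377088e-04,  1.30028993e-01,  9.91509598e-01, -1.06840710e-03]), 'force': array([ 0.24504477, -0.68862877,  0.3989139 ]), 'ft_torque': array([ 0.00620499, -0.00429897,  0.00732172]), 'finger_force': 0.0, 'grip_width': 1.0003571197160912}
scene {'fov_y': 55.16667576457677, 'cx': 314.8881709296865, 'cy': 235.6863192622673, 'D': array([-0.05331571,  0.        ,  0.        ,  0.        ,  0.        ]), 'R': array([[ 0.64168319,  0.76677116, -0.01745452],
       [ 0.48398622, -0.42247528, -0.76633673],
       [-0.594979  ,  0.48329765, -0.64220196]]), 't': array([-0.38985452, -0.16368568,  1.3459209 ])}
scene handle 0.76 [292.8, 186.0, 3
[... 302 characters left out ...]
224.8, 292.9, 239.9, 320.5] 262
scene screwcap 0.69 [335.1, 180.0, 347.6, 190.8] 156
top {'fov_y': 47.13743748846338, 'cx': 323.8687760937232, 'cy': 242.11304242069946, 'D': array([0.04030076, 0.        , 0.        , 0.        , 0.        ]), 'R': array([[ 0.14201708, -0.98985192,  0.00493295],
       [-0.96812894, -0.13993556, -0.20771229],
       [ 0.20629471,  0.02472296, -0.97817752]]), 't': array([-0.01968217,  0.59618953,  1.2107609 ])}
top handle 0.74 [279.5, 269.4, 334.2, 281.9] 361
top slide_knob 0.47 [299.1, 297.6, 305.3, 305.8] 76
top case 0.93 [227.2, 185.2, 385.5, 322.5] 18857
top dropper1 0.19 [230.2, 194.6, 380.3, 292.4] 12756
top screwcap 0.77 [237.9, 288.9, 255.5, 306.9] 254
```

View pics/top0.png

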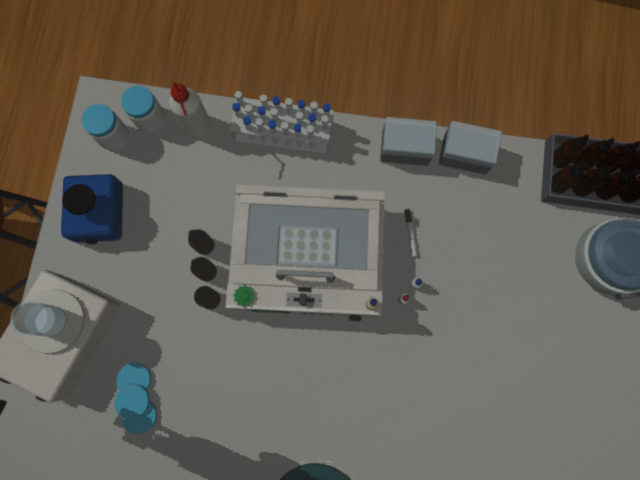

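View pics/scene0.png

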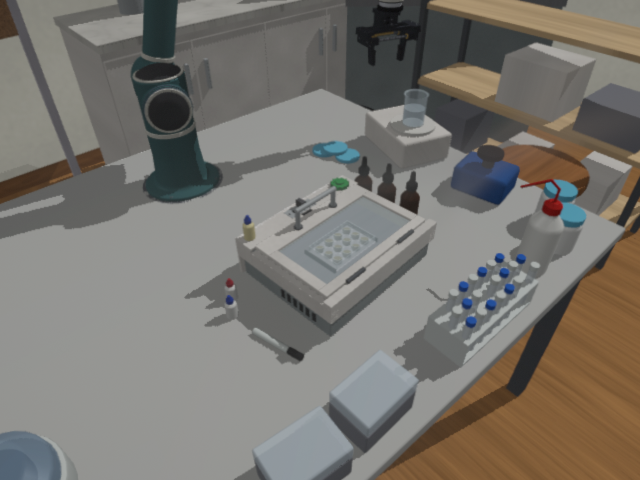

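The top view shows the case with its front towards the robot. The handle is near (305,275), the knob near (304,299), the cap at (245,296) and dropper1 at (373,302). I'll zoom in for the corners.

```bash
python3 - <<'E'
import cv2
im=cv2.imread("pics/top0.png")[180:328,220:400]
cv2.imwrite("pics/topc.png",cv2.resize(im,None,fx=4,fy=4,interpolation=cv2.INTER_CUBIC))
E
```

```text
(no output)
```

View pics/topc.png

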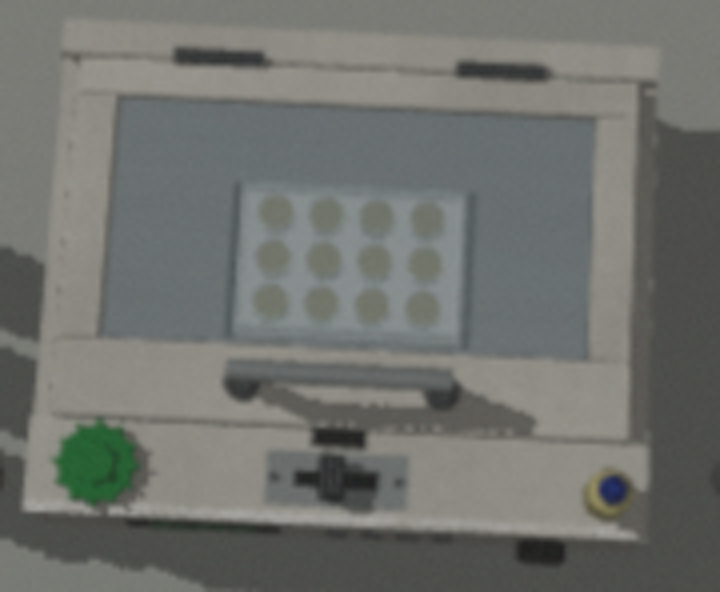

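```bash
cat > h.py <<'E'
import numpy as np, cv2
from scipy.optimize import least_squares
from scipy.spatial.transform import Rotation as R
from bench import r, imaging, models
def proj(p,X):
    f=240/np.tan(np.radians(p["fov_y"])/2)
    K=np.array([[f,0,p["cx"]],[0,f,p["cy"]],[0,0,1]])
    return cv2.projectPoints(np.atleast_2d(X).astype(float),cv2.Rodrigues(p["R"])[0],p["t"],K,p["D"])[0][:,0]
def world(q,X):
    X=np.atleast_2d(X); return R.from_euler("z",q[2]).apply(X)+[q[0],q[1],0]
def fit(obs):  # list of (params, casepoint, pixel)
    f=lambda q:np.concatenate([(proj(p,world(q,X))[0]-u) for p,X,u in obs])
    s=least_squares(f,[.6,0,0],loss="soft_l1"); return s.x,f(s.x).reshape(-1,2)
def tool(s=None):
    s=s or r.read_state(); w,x,y,z=s["eef_rot"]; return s["ee_pos"],R.from_quat([x,y,z,w])
E
python3 - <<'E'
from h import *
t=imaging.camera_params("top")
obs=[(t,[-.14,.17,.105],(225.75,308)),(t,[-.14,-.17,.105],(381.25,315)),(t,[-.065,.06,.154],(276.75,271.75)),(t,[-.065,-.06,.154],(335,275)),(t,[-.115,-.013,.126],(302.5,297.5))]
q,e=fit(obs); print(q,e.round(1))
for n,X in dict(handle=[-.065,0,.154],knob=[-.115,-.013,.126],hinge=[.12,0,.097]).items(): print(n,world(q,X)[0].round(4))
p,T=tool(); print(p,T.as_matrix().round(3)); print(imaging.camera_params("wrist"))
s=imaging.camera_params("scene"); print(proj(s,world(q,[[-.065,.06,.154],[-.065,-.06,.154],[-.115,-.013,.126],[.14,.17,.1]])))
E
```

```text
[0.56551453 0.0995569  0.09370802] [[-0.3 -0.9]
 [ 0.4 -0.2]
 [-0.2  0.3]
 [-1.9 -0.2]
 [ 7.4  1.2]]
handle [0.5008 0.0935 0.154 ]
knob [0.4522 0.0759 0.126 ]
hinge [0.685  0.1108 0.097 ]
[0.17404213 0.65219143 0.23875648] [[-0.966  0.258  0.   ]
 [ 0.258  0.966  0.   ]
 [ 0.     0.    -1.   ]]
{'fov_y': 62.8574625508334, 'cx': 321.20600476180954, 'cy': 236.95579955392085, 'D': array([0.00584284, 0.        , 0.        , 0.        , 0.        ]), 'R': array([[ 0.25844422,  0.9660255 , -0.00114525],
       [ 0.92534845, -0.24722099,  0.28742309],
       [ 0.2773749 , -0.07534259, -0.95780304]]), 't': array([-0.67410634, -0.03938806,  0.39065277])}
[[333.98109819 187.93296755]
 [294.97219396 211.40585631]
 [295.45313567 203.03594773]
 [435.96872461 223.90113697]]
```

The top crop gives deck corners at about (226,308) and (381,315), and bar ends at (277,272) and (335,275). The knob sits near the middle of its slot, so whether the catch holds can't be read from the picture. Next I turn the tool so y points along case x, then move to hover over the handle.

```bash
python3 -m creep '[0,0,-0.5,0,0,0.97, 0,0,0,0,0,0.97, 0,0,0,0,0,0.97, 0,0,0,0,0,0.97, 0,0,0,0,0,0.97, 0,0,0,0,0,0.97, 0,0,0,0,0,0.97, 0,0,0,0,0,0.97]' 1 30 && python3 -m creep '[0,0,0,0,0,0.95, -0.9,0.42,0,0,0,0, -0.9,0.42,0,0,0,0, -0.9,0.42,0,0,0,0, -0.9,0.42,0,0,0,0, -0.9,0.42,0,0,0,0, -0.9,0.42,0,0,0,0, -0.9,0.42,0,0,0,0]' && python3 -m creep '[-0.9,0.42,0,0,0,0, -0.9,0.42,0,0,0,0, -0.9,0.42,0,0,0,0, -0.9,0.42,0,0,0,0, -0.9,0.42,0,0,0,0, -0.9,0.42,0,0,0,0, 0,0,0,0,0,0, 0,0,0,0,0,0]'
python3 - <<'E'
from h import *
p,T=tool(); print(p,T.as_matrix().round(3))
im=imaging.capture("wrist"); w=imaging.camera_params("wrist"); np.save("w1.npy",w,allow_pickle=True)
cv2.imwrite("pics/w1.png",im[:,:,::-1])
for t in ("handle","slide_knob"):
    for d in models.trace("wrist",t)[:2]: print(t,round(d["p"],2),d["extent"],np.argwhere(d["region"]).mean(0)[::-1])
q=[0.5655,0.09956,0.0937]
print(proj(w,world(q,[[-.065,.06,.154],[-.065,-.06,.154],[-.115,0,.126],[-.086,.17,.105],[-.14,-.17,.105]])))
E
```

```text
clock: 1.4
ee_pos: [0.1741, 0.6522, 0.2588]
eef_rot: [0.0, 0.625, 0.781, 0.0]
force: [-0.2, 0.6, 0.1]
grip_width: 0.999
finger_force: 0.0
clock: 2.2
ee_pos: [0.3153, 0.4109, 0.259]
eef_rot: [0.0, 0.673, 0.74, 0.0]
force: [0.9, -0.2, -0.8]
grip_width: 1.001
finger_force: 0.0
clock: 3.0
ee_pos: [0.4356, 0.2061, 0.2589]
eef_rot: [-0.0, 0.674, 0.739, 0.0]
force: [-0.2, -0.2, 0.2]
grip_width: 0.999
finger_force: 0.0
[0.43563966 0.20610933 0.25887377] [[-0.091  0.996  0.   ]
 [ 0.996  0.091  0.001]
 [ 0.001  0.    -1.   ]]
handle 0.84 [373.3, 281.6, 405.1, 452.7] [391.71540686 361.23585295]
handle 0.48 [369.5, 15.9, 447.8, 92.4] [408.09987326  56.37972117]
slide_knob 0.87 [313.3, 343.9, 339.9, 364.0] [326.68028419 353.54351687]
slide_knob 0.55 [373.4, 282.0, 406.6, 449.6] [391.72413793 361.55652553]
[[398.7766146  314.29255218]
 [390.51780945 450.28407131]
 [327.39862061 363.92034025]
 [366.51528329 150.46919057]
 [301.46033176 499.2560683 ]]
```

View pics/w1.png

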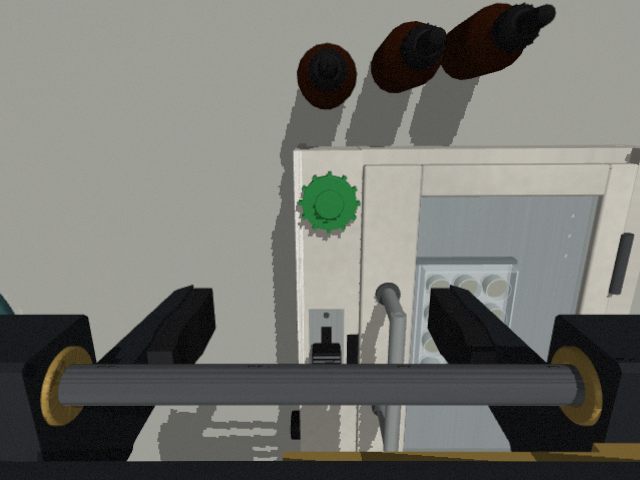

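The wrist view matches the fit: the bar's left end is at about (397,312) and the lid seam corner at about (364,150). I'll move over the bar, part of the way down.

```bash
python3 -m creep '[-0.74,0.34,0,0,0,0, -0.74,0.34,0,0,0,0, -0.74,0.34,0,0,0,0, -0.74,0.34,0,0,0,0, 0,0,0.7,0,0,0, 0,0,0.7,0,0,0, 0,0,0.5,0,0,0, 0,0,0,0,0,0]'
python3 - <<'E'
from h import *
p,T=tool(); print(p)
im=imaging.capture("wrist"); w=imaging.camera_params("wrist")
cv2.imwrite("pics/w2.png",im[:,:,::-1])
for d in models.trace("wrist","handle")[:2]: print(round(d["p"],2),d["extent"])
q=[0.5655,0.09956,0.0937]
print(proj(w,world(q,[[-.065,.06,.154],[-.065,.03,.154],[-.115,0,.126],[-.086,.17,.105],[-.14,.17,.105]])))
Q=R.from_euler("z",q[2]); g=T.apply([0,0,-r.pinch_z])+p; print("bar in tool from pinch:",T.inv().apply(world(q,[-.065,0,.154])[0]-g).round(4))
E
```

```text
clock: 3.95
ee_pos: [0.4978, 0.0948, 0.1792]
eef_rot: [-0.002, 0.672, 0.74, -0.003]
force: [-0.8, 0.1, -0.4]
grip_width: 0.995
finger_force: 0.0
[0.49775071 0.0947705  0.17924631]
0.77 [306.2, 142.7, 345.4, 367.2]
[[325.52574655 155.78076325]
 [325.21818839 222.74648708]
 [233.21999469 262.59773568]
 [281.40006208 -91.90678381]
 [166.68385672 -92.10130079]]
bar in tool from pinch: [-0.0016  0.0031  0.0439]
```

View pics/w2.png

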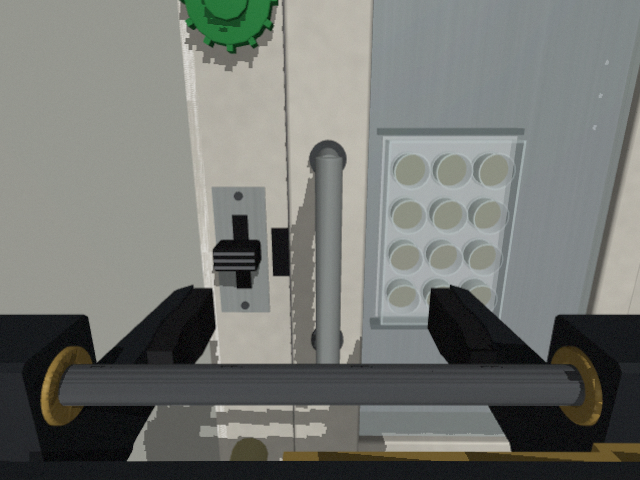

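The bar's axis is at column 329, about 1.6 mm further back than predicted. The knob top is centred at about (237,258), so the slide is at about 15 mm. I'll correct for that, descend and close on the bar.

```bash
python3 -m creep '[-0.04,0.12,0,0,0,0, 0,0,0.4,0,0,0, 0,0,0.4,0,0,0, 0,0,0.3,0,0,0, 0,0,0,0,0,0, 0,0,0,0,0,0]' && python3 -m creep '[0,0,0,0,0,0, 0,0,0,0,0,0, 0,0,0,0,0,0, 0,0,0,0,0,0, 0,0,0,0,0,0, 0,0,0,0,0,0, 0,0,0,0,0,0, 0,0,0,0,0,0]' -1 40
```

```text
clock: 4.65
ee_pos: [0.5061, 0.0929, 0.1394]
eef_rot: [0.0, 0.673, 0.74, 0.0]
force: [0.2, 0.6, -0.1]
grip_width: 0.998
finger_force: 0.0
clock: 5.45
ee_pos: [0.5055, 0.0928, 0.1387]
eef_rot: [-0.0, 0.673, 0.74, -0.0]
force: [-0.8, 0.4, -0.6]
grip_width: 0.294
finger_force: 0.0
```

```bash
python3 -m creep '[0,0,0.08,0,0,0, 0,0,0,0,0,0, 0,0,0,0,0,0, 0,0,0,0,0,0, 0,0,0,0,0,0, 0,0,0,0,0,0]'
```

```text
clock: 6.05
ee_pos: [0.5009, 0.0923, 0.1344]
eef_rot: [-0.003, 0.673, 0.74, -0.004]
force: [-11.8, -1.3, 8.0]
grip_width: 0.113
finger_force: 38.8
```

The fingers found the bar about 4.5 mm nearer than I commanded, so I'll relax that offset.

```bash
python3 -m creep '[0,-0.1,0,0,0,0, 0,0,0,0,0,0, 0,0,0,0,0,0]'; python3 -m creep '[0,0,-0.02,0,0,0, 0,0,0,0,0,0, 0,0,0,0,0,0]'
```

```text
clock: 6.35
ee_pos: [0.5009, 0.0923, 0.1347]
eef_rot: [-0.0, 0.673, 0.74, -0.001]
force: [-0.4, -0.0, -4.4]
grip_width: 0.114
finger_force: 40.0
clock: 6.65
ee_pos: [0.5014, 0.0923, 0.1361]
eef_rot: [-0.0, 0.673, 0.739, -0.0]
force: [0.9, -0.3, -5.3]
grip_width: 0.115
finger_force: 40.0
```

```bash
for i in 1; do python3 -m creep '[0,0,-0.03,0,0,0, 0,0,0,0,0,0, 0,0,0,0,0,0]'; done;  python3 -m creep '[0,0,-0.03,0,0,0, 0,0,0,0,0,0, 0,0,0,0,0,0]'
```

```text
clock: 6.95
ee_pos: [0.502, 0.0924, 0.1377]
eef_rot: [0.0, 0.673, 0.739, 0.0]
force: [2.3, -0.6, -5.5]
grip_width: 0.112
finger_force: 40.1
clock: 7.25
ee_pos: [0.5024, 0.0924, 0.1391]
eef_rot: [0.001, 0.673, 0.739, 0.001]
force: [5.3, -0.4, -6.8]
grip_width: 0.113
finger_force: 40.2
```

```bash
python3 -m creep '[0,0.05,-0.04,0,0,0, 0,0,0,0,0,0, 0,0,0,0,0,0]';  python3 -m creep '[0,0.015,-0.05,0,0,0, 0,0,0,0,0,0, 0,0,0,0,0,0]'
```

```text
clock: 7.55
ee_pos: [0.5027, 0.0924, 0.14]
eef_rot: [-0.001, 0.673, 0.739, -0.001]
force: [-0.2, -1.3, -4.4]
grip_width: 0.112
finger_force: 40.0
clock: 7.85
ee_pos: [0.5034, 0.0925, 0.1421]
eef_rot: [-0.001, 0.673, 0.74, -0.001]
force: [-0.2, -1.4, -4.3]
grip_width: 0.11
finger_force: 39.9
```

The lid follows freely. The pull has stayed at about 4 N after nearly 8 mm of rise, well past the 2.5 mm catch stop, so the catch isn't holding and I'll carry on along the arc.

```bash
python3 -m creep '[0,0.07,-0.165,0,0,0, 0,0.07,-0.165,0,0,0, 0,0.07,-0.165,0,0,0, 0,0.08,-0.165,0,0,0, 0,0.09,-0.15,0,0,0, 0,0.09,-0.15,0,0,0, 0,0.1,-0.15,0,0,0, 0,0.1,-0.15,0,0,0]'
```

```text
clock: 8.65
ee_pos: [0.532, 0.0953, 0.1932]
eef_rot: [0.001, 0.673, 0.739, 0.001]
force: [3.6, -1.3, -9.1]
grip_width: 0.11
finger_force: 40.2
```

```bash
python3 -m creep '[0,0.11,-0.14,0,0,0, 0,0.115,-0.137,0,0,0, 0,0.12,-0.134,0,0,0, 0,0.12,-0.13,0,0,0, 0,0,0,0,0,0, 0,0,0,0,0,0]'; python3 - <<'E'
from h import *
p,T=tool(); q=[0.5655,0.09956,0.0937]
b=p+T.apply([0,0,-r.pinch_z])-world(q,[.12,0,.097])[0]; c=R.from_euler("z",-q[2]).apply(b)
print(c,np.hypot(c[0],c[2]),162.9-np.degrees(np.arctan2(c[2],c[0])))
E
```

```text
clock: 9.25
ee_pos: [0.5511, 0.0971, 0.214]
eef_rot: [0.001, 0.673, 0.739, 0.001]
force: [7.1, -0.3, -13.2]
grip_width: 0.109
finger_force: 40.5
[-0.13462678 -0.00108359  0.13566461] 0.1911262838170121 28.11999460100759
```

There is about 14 N of outward radial load from a slightly large commanded radius. I'll step inward about 5 mm and carry on.

```bash
python3 -m creep '[0,0.05,0.05,0,0,0, 0,0.04,0.04,0,0,0, 0,0,0,0,0,0]' && python3 -m creep '[0,0.13,-0.12,0,0,0, 0,0.135,-0.115,0,0,0, 0,0.14,-0.11,0,0,0, 0,0.145,-0.105,0,0,0, 0,0,0,0,0,0, 0,0,0,0,0,0]'; cat > ang.py <<'E'
from h import *
p,T=tool(); q=[0.5655,0.09956,0.0937]
Q=R.from_euler("z",-q[2]); f=Q.apply(r.read_state()["force"])
b=p+T.apply([0,0,-r.pinch_z])-world(q,[.12,0,.097])[0]; c=Q.apply(b); u=np.array([c[0],c[2]]);n=np.hypot(*u);u/=n
print(c.round(4),n.round(4),"deg",162.9-np.degrees(np.arctan2(c[2],c[0])),"radial",f[[0,2]]@u,"tang",f[[0,2]]@[u[1],-u[0]])
E
python3 ang.py
```

```text
clock: 9.55
ee_pos: [0.5497, 0.097, 0.2125]
eef_rot: [-0.003, 0.673, 0.74, -0.003]
force: [-13.3, -2.9, 8.4]
grip_width: 0.108
finger_force: 38.8
clock: 10.15
ee_pos: [0.574, 0.0993, 0.2319]
eef_rot: [-0.001, 0.673, 0.74, -0.001]
force: [-9.1, -2.4, 7.9]
grip_width: 0.104
finger_force: 38.9
[-0.1116 -0.0011  0.1536] 0.1898 deg 36.901385815123376 radial 11.861136364675872 tang -2.8917336175154253
```

```bash
python3 -m creep '[0,-0.035,-0.045,0,0,0, 0,0.144,-0.101,0,0,0, 0,0.148,-0.096,0,0,0, 0,0.151,-0.091,0,0,0, 0,0.154,-0.085,0,0,0, 0,0,0,0,0,0, 0,0,0,0,0,0]'; python3 ang.py
```

```text
clock: 10.85
ee_pos: [0.5978, 0.1016, 0.2455]
eef_rot: [0.0, 0.673, 0.739, 0.0]
force: [-2.7, -0.0, -2.2]
grip_width: 0.1
finger_force: 39.7
[-0.0877 -0.001   0.1672] 0.1888 deg 45.22796932275779 radial -0.7057590713132212 tang -3.407111519966307
```

```bash
python3 - <<'E'
from h import *
w=imaging.capture("wrist")[:,:,::-1]; s=imaging.capture("scene")[120:320,200:460,::-1]
s=cv2.resize(s,None,fx=1.5,fy=1.5)
o=np.zeros((480,800,3),np.uint8); o[:307,:409]=cv2.resize(w,(409,307)); o[:300,409:799]=s; cv2.imwrite("pics/c3.png",o[:307])
E
```

```text
(no output)
```

View pics/c3.png

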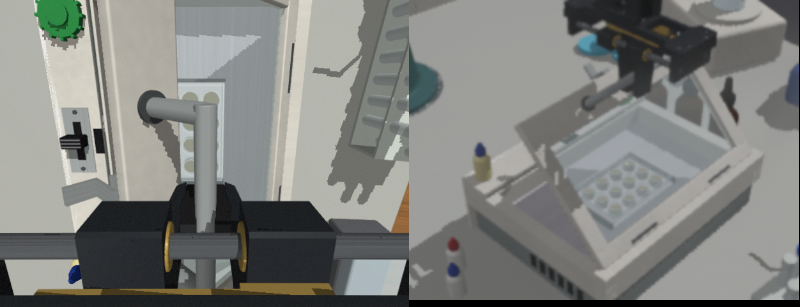

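The picture shows the lid raised about 45° with the bar still between the fingers; the catch, cap and bottles haven't moved. Continuing.

```bash
python3 -m creep '[0,0.157,-0.079,0,0,0, 0,0.160,-0.073,0,0,0, 0,0.163,-0.066,0,0,0, 0,0.165,-0.060,0,0,0, 0,0,0,0,0,0, 0,0,0,0,0,0]' - 45; python3 ang.py
```

```text
clock: 11.55
ee_pos: [0.6231, 0.104, 0.2557]
eef_rot: [-0.0, 0.673, 0.739, -0.0]
force: [-0.0, 1.4, -11.2]
grip_width: 0.098
finger_force: 45.4
[-0.0622 -0.001   0.1774] 0.188 deg 53.5797625727803 radial -10.61461259460633 tang -3.580986938024938
```

```bash
python3 -m creep '[0,0.017,0.045,0,0,0, 0,0.166,-0.056,0,0,0, 0,0.168,-0.050,0,0,0, 0,0.170,-0.043,0,0,0, 0,0.171,-0.037,0,0,0, 0,0,0,0,0,0, 0,0,0,0,0,0]'; python3 ang.py
```

```text
clock: 12.25
ee_pos: [0.6508, 0.1067, 0.262]
eef_rot: [-0.0, 0.673, 0.74, 0.0]
force: [-1.0, 3.1, -6.8]
grip_width: 0.09
finger_force: 45.6
[-0.0344 -0.0009  0.1837] 0.1869 deg 62.29079219445242 radial -6.51086254153782 tang -1.9634552011750213
```

```bash
python3 -m creep '[0,0,0.03,0,0,0, 0,0.173,-0.030,0,0,0, 0,0.174,-0.023,0,0,0, 0,0.175,-0.015,0,0,0, 0,0,0,0,0,0, 0,0,0,0,0,0, 0,0,0,0,0,0]'; python3 - <<'E'
from h import *
w=imaging.capture("wrist")[:,:,::-1]; s=imaging.capture("scene")[120:320,200:460,::-1]
s=cv2.resize(s,None,fx=1.5,fy=1.5)
o=np.zeros((480,800,3),np.uint8); o[:307,:409]=cv2.resize(w,(409,307)); o[:300,409:799]=s; cv2.imwrite("pics/c4.png",o[:307])
E
python3 ang.py
```

```text
clock: 12.95
ee_pos: [0.6715, 0.1086, 0.264]
eef_rot: [0.0, 0.673, 0.74, 0.0]
force: [-1.7, 4.5, -2.6]
grip_width: 0.089
finger_force: 45.8
[-0.0138 -0.0009  0.1857] 0.1862 deg 68.64856876724075 radial -2.4692632224769753 tang -1.7918697704993751
```

View pics/c4.png

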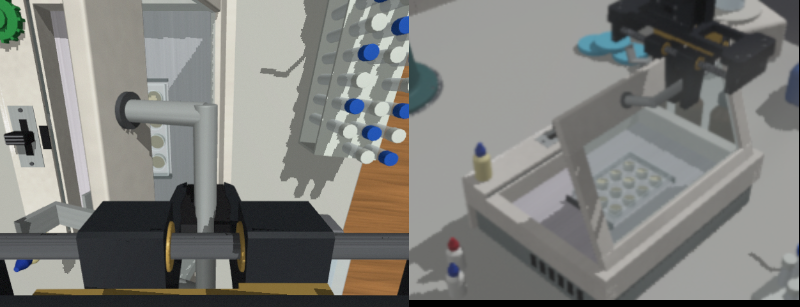

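The lid stands steep, with the bar in the grip and the catch, cap, bottles and plate in place. I'll check the angle from the left post's foot and top in the wrist view.

```bash
python3 - <<'E'
from h import *
w=imaging.camera_params("wrist"); q=[0.5655,0.09956,0.0937]
print("obs foot (199,172) top (322,168)")
for th in (56,60,64,68,72):
    f=lambda X:R.from_euler("y",th,degrees=True).apply(X)+[.12,0,.097]
    print(th,proj(w,world(q,[f([-.185,.055,.012]),f([-.185,.055,.057])])).round(0).tolist())
E
python3 ang.py; python3 -m creep '[0,0,0,0,0,0, 0,0,0,0,0,0, 0,0,0,0,0,0, 0,0,0,0,0,0, 0,0,0,0,0,0]'; python3 ang.py
```

```text
obs foot (199,172) top (322,168)
56 [[115.0, 167.0], [191.0, 176.0]]
60 [[137.0, 169.0], [229.0, 178.0]]
64 [[163.0, 171.0], [270.0, 179.0]]
68 [[193.0, 173.0], [313.0, 180.0]]
72 [[227.0, 174.0], [357.0, 180.0]]
[-0.0138 -0.0009  0.1857] 0.1862 deg 68.64856876724075 radial -2.4692632224769753 tang -1.7918697704993751
clock: 13.55
ee_pos: [0.6712, 0.1085, 0.264]
eef_rot: [0.0, 0.673, 0.74, 0.0]
force: [-2.2, 4.1, -1.1]
grip_width: 0.089
finger_force: 45.7
[-0.0139 -0.001   0.1857] 0.1862 deg 68.62530134524427 radial -0.9609209260020182 tang -1.9074802993638318
```

The image and the arm pose agree on about 69°, steady and below the hinge stop at 74.5°. Handing in.

```bash
python3 -c "
from bench import r
print(r.job_done())"
```

```text
the job is handed in; nothing more can be done
None
```

The tug showed the catch was not holding: the lid came up freely with about 4 N, so I left the catch alone, swung the lid to about 69° and handed in still holding it there by the handle, with nothing else seen to have moved.

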